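Lengthen the bench lamp's telescopic boom to its last hole

ROBOT

A 7-joint arm with a two-finger parallel gripper is mounted at the origin on the work surface. World frame = base frame: x ahead of the robot, y to its left, z up, the work surface at z = 0. Lengths are in m, angles in rad, forces in N, time in s.
With the tool pointing down it reaches from about 0.4 to 0.85 m from the base axis. Payload 10.4 kg.
Tool frame: the origin (TCP) lies on the centre line of the jaws, within the pads' length; the fingertips stand 14 mm ahead of it and the grasp point (between the pads) lies 5 mm behind it (manip.tip_reach is the distance from the TCP to the fingertips, in m); z points along the fingers, y is the line along which they close (so a half turn about z gives the same grasp; the last joint's range is limited). The gripper opens to 85 mm and grips with 20 to 120 N. Pads are 22 mm wide; open, the fingers measure 114 mm over their backs; the gripper's body (76 mm by 85 mm) begins 54 mm behind the grasp point. The pads swing forward as they close: fully open they stand 13 mm farther back than shut.
Start: joints at [-1.323, 0.332, -0.065, 1.46, 0.022, 1.35, -0.088], TCP at [0.167, 0.602, 0.245] pointing down, gripper open.
Joint ranges: [-2.6, 2.6], [-0.5, 2.12], [-1.47, 1.34], [0.16, 2.42], [-1.27, 4.41], [0.06, 2.06], [-2.6, 2.6]. Speed limits (rad/s): [2.22, 2.22, 2.79, 2.79, 3.14, 3.14, 3.14].

INTERFACE

Orientations are given as a unit quaternion [x, y, z, w].
In Python, from workcell import manip gives the robot as it stands.
- The arm moves only by the shell command python3 -m pendant 'ROWS' [FORCE]. ROWS is JSON, a list of rows, each a list of 7 numbers: the shift along the tool's x, y, z in units of 50 mm (1.0 is 50 mm), then the turn, a rotation vector about the tool's x, y, z in units of 8 degrees (1.0 is 8 degrees), then the opening, from -1 (shut) to 1 (fully open), so that 0 is half open. In form: [[dx, dy, dz, ax, ay, az, jaw], ...]. A call has exactly 10 rows; each row is the pose to reach, as a shift and turn from the pose commanded when the call began, along the tool's axes at that moment; what a row does not reach only later rows make up. A row lasts 1/8 s, in which the tool goes at most 62.5 mm and 10.7 degrees, less where a joint would pass 70% of its speed; a pose out of reach is approached as far as the arm can. A call with a gripper value outside its range is refused whole. The fingers move at their own pace and stop on an object; FORCE is the grip in N (left out, the last holds). Time passes only in rows, so rows that repeat a pose let the fingers close, or fill a call up. It gives the time, the measured TCP pose, the force, the opening and the grip force at its end, in the units of the state.
- manip.get_obs(): the state, without advancing time (a new reading comes with each control period).
- manip.camera(name): name is "scene" or "side" or "wrist"; returns (picture, depth): 480x640x3 uint8, red, green, blue; 480x640 float32, m along the optical axis (not along the pixel's ray), 0 where there is no reading.
- manip.get_calibration(name): a dict with "fx", "fy", "cx", "cy" (pixels), "xyz" and "orientation" of the camera in the world. Camera axes: x right, y up, looking along -z (the intrinsics and any distortion apply to the point x, -y, -z); pixel columns grow to the right and rows downward; lengths in m; the calibration is good to about 2 mm. A picture is of the moment at which its call begins: read the wrist's pose just before it. get_calibration takes no time and is no camera call; for the wrist camera it gives the pose at the moment of the call.
- manip.hand_in(): hands the job in; it is judged then, once.
Trained networks look in the newest picture that a camera, given by its name, has taken for a name from the list of things; names that differ only in an ending like _2 or _b are one class to them, and where a whole thing is asked for, a point or a joint stands for the part that bears it (a point fixed in the world has none). Each returns a list of dicts, best first, with "p" (0 to 1); they miss things now and then, are a little off and sometimes report something else, mostly with a low value. They report only what shows in the picture. A call takes as long as a camera call.
- manip.find_in(thing, camera): "box" ([left, top, right, bottom] in pixels, round what is visible of it).
- manip.trace(thing, camera): "pixels" (480x640 bool, what is visible of it) and "box" ([left, top, right, bottom] in pixels, round what is visible of it).
- manip.tip_of(thing, camera): "pixel" ([column, row] in pixels: a listed point, or the origin of a listed thing).
The state is a dict: "clock": time; "joint_pos": joint angles; "joint_velocities": joint speeds; "tau": joint torques, N m; "position": TCP position; "ee_rot": TCP orientation; "ft_force": force on the tool from outside, world axes, zero at the start; "torque": the same for the moment, N m; "grip_width": opening from 0.0 (shut) to 1.0 (fully open); "grasp_force": force on a finger pad.
Only numpy, scipy, OpenCV 4.12 (cv2) and the standard library are available. Lean on these libraries where they do the work, as an engineer would, in place of code of your own. Each camera call takes 0.05 s, during which the arm holds its last target. There are 200 camera calls.

TASK

The lamp's boom is too short to light the open battery pack: lengthen it by two holes. Squeeze the red spring button in, draw the aluminium tube up the boom until you feel the button click out through the middle hole, then do the same again so that it locks in the last hole, with the button fully out. Leave the boom at the angle it has, do not disturb the things on the bench, and let go.

Things in the scene. Friction and masses are not known exactly. Their poses are not given: they have to be found in the camera images.
- knuckle (a point): Knuckle of a black bench lamp (round foot 156 mm across, fixed to the bench), 100 mm above the bench. From it the straight boom leans up at 29 to 41 degrees above level. The knuckle is stiff: it turns only under about 10 N m. Its clamping knob sticks out 47 mm to the side away from the button. The boom's fixed inner tube is dark steel, 24 mm square.
- squeeze (a point): Point on the boom's centre line level with the red button, 130 mm up the boom from the knuckle; it stays there while the tube slides. x axis: up along the boom (the way the tube is drawn out); y: level, across the boom; z: square to the boom, upwards. Pinch the tube here across y, one finger over the button and one on the plain side: a grip of 20 N or more sinks the button flush.
- button_tip (a point): Top of the red round-topped spring button (11 mm across) in the fixed inner tube, 20 mm from the centre line towards -y of the squeeze point. It pokes 5 mm out of a hole in the sliding tube. Once it is flush, drawing the tube along with about 15 N pushes it under the wall, where it stays down by itself; at the next hole it springs out and stops the tube with a jolt (play about 1 mm either way).
- tube_low (a point): Lower end of the sliding tube, on the centre line; axes as at the squeeze point. Bright aluminium, 30 mm square, 220 mm long, wall 2.5 mm. Its -y side has three round 13 mm holes, unevenly spaced, 30 to 50 mm apart. At the start the button is in the uppermost, 105 mm above this end; drawing the tube up brings the middle and then the lowest to it. Between holes the tube stays where it is left.
- boom_end (a point): Upper end of the sliding tube, on the centre line; axes as at the squeeze point, from which it is 115 mm up the boom at the start. It moves with the tube and carries a black lamp shade, 124 mm across and 90 mm high, mouth down, whose middle is about 80 mm farther out.
- housing (a point): Middle of a black dimmer housing with a grey dial, 46 mm along the boom, 36 mm wide, 55 mm tall, saddled on the sliding tube's upper side; axes as at the squeeze point. At the start its near face is 55 mm up the boom from the squeeze point and its top 70 mm off the centre line (dial to 78), so that a gripper held upright over the button would strike it; one held square to the boom clears it.
- boom (a joint): How far the sliding tube is drawn out, in m: 0 at the start, with the button in the uppermost hole; it grows as the tube is drawn up, past the middle hole to the lowest (last) hole, and stops at 0.096, beyond the last hole.
- button (a joint): How far the spring button is pressed in, in m: 0 fully out through a hole, 0.005 flush with the tube's outer face, about 0.007 when trapped under the tube wall, 0.009 at its stop. Its spring takes 4 N to start and 7 N at the stop.
- pack_mid (a point): Bystander: middle of the open battery pack, a black box 115 x 190 x 45 mm (long side along its y) with a blue circuit board in it, lying on the bench below the shade; leave it alone.
- spool_mid (a point): Bystander: middle of an upright solder spool, blue flanges 68 mm across, 56 mm high; leave it alone.
- flux_mid (a point): Bystander: middle of a green glass bottle 60 mm across, 145 mm high, white cap; leave it alone.
- driver_mid (a point): Bystander: middle of a screwdriver with orange handle, 170 mm long, lying on the bench; leave it alone.

How it is judged:
By the outcome, as a careful person would: the job done as asked, in the order asked, and still so for the second after the job is handed in, with the robot touching nothing.
It also fails if it takes over 42 s, if anything falls off the work surface, if the arm or the gripper's body presses on something with over 40 N, if the wrist force passes 120 N, or if a joint passes its speed limit or range.

## Working session

There is one attempt and no reset: what is moved stays moved. The work goes in short steps, Python scripts to look and compute and a shell command to move; the robot and the scene stay as the last step left them, time stands still between calls to the robot, and variables do not carry over. Pictures are saved under pics/ and viewed, at most 10 in all, crops included, and the job is handed in when it is done.

```bash
mkdir -p pics
cat > h.py <<'E'
import numpy as np,cv2
from scipy.spatial.transform import Rotation as R
from workcell import manip
def ray(cal,px):
    d=np.array([(px[0]-cal['cx'])/cal['fx'],-(px[1]-cal['cy'])/cal['fy'],-1.])
    return np.array(cal['xyz']),R.from_quat(cal['orientation']).apply(d)
def pt(cal,px,depth):
    o,d=ray(cal,px); return o+d*depth
def cloud(cal,mask,dep):
    v,u=np.nonzero(mask&(dep>0)); z=dep[v,u]
    c=np.c_[(u-cal['cx'])/cal['fx']*z,-(v-cal['cy'])/cal['fy']*z,-z]
    return R.from_quat(cal['orientation']).apply(c)+cal['xyz']
def tri(a,b):
    A=0;B=0
    for o,d in (a,b):
        d=d/np.linalg.norm(d);P=np.eye(3)-np.outer(d,d);A=A+P;B=B+P@o
    return np.linalg.solve(A,B)
E
python3 - <<'E'
from h import *
print(manip.get_obs())
for c in ("scene","side"):
    im,d=manip.camera(c); cv2.imwrite(f'pics/{c}0.png',im[:,:,::-1]); cal=manip.get_calibration(c); np.savez(f'{c}0.npz',im=im,d=d)
    print(c,cal)
    for t in ("knuckle","squeeze","button_tip","tube_low","boom_end","housing","pack_mid","spool_mid","flux_mid","driver_mid"):
        r=manip.tip_of(t,c)
        for q in r[:1]:
            u,v=q['pixel']; z=d[int(np.clip(v,0,479)),int(np.clip(u,0,639))]
            print(t,round(q['p'],2),np.round([u,v]),np.round(pt(cal,(u,v),z),3))
E
```

```text
{'clock': 0.0, 'joint_pos': array([-1.3226068 ,  0.33285895, -0.06470274,  1.46093163,  0.02162446,
        1.34986796, -0.08850756]), 'joint_velocities': array([ 9.54270585e-04, -1.54741638e-03,  1.96777450e-03, -1.09446787e-04,
        3.55008418e-05,  6.50772137e-04,  1.77965589e-03]), 'tau': array([-4.37143699e-04, -6.25436139e+01,  4.88545094e-02, -3.91608024e+01,
        1.62189861e-02,  9.83559410e-03, -6.10736890e-06]), 'position': array([0.1671008 , 0.60189434, 0.24452861]), 'ee_rot': array([ 1.34970940e-01,  9.90849321e-01, -6.82954500e-04, -5.00268001e-05]), 'ft_force': array([ 1.38297435, -0.37601525,  0.27432505]), 'torque': array([-0.00912575, -0.04134375,  0.03708336]), 'grasp_force': 0.0, 'grip_width': 1.0029519603354333}
scene {'fx': 536.7759415279188, 'fy': 536.7759415279188, 'cx': 315.982210987558, 'cy': 244.33953034014112, 'xyz': array([0.79643029, 0.36376136, 0.99535782]), 'orientation': array([0.06307164, 0.26015386, 0.94261636, 0.19954031])}
knuckle 0.73 [366. 171.] [ 0.475 -0.121  0.285]
button_tip 0.69 [262. 198.] [ 0.601 -0.339  0.001]
boom_end 0.67 [358. 20
[... 181 characters left out ...]
.72 [441. 326.] [0.434 0.127 0.114]
driver_mid 0.83 [264. 195.] [ 0.597 -0.333  0.017]
side {'fx': 554.2116478002297, 'fy': 554.2116478002297, 'cx': 324.22705221403186, 'cy': 238.5105280254834, 'xyz': array([0.46174872, 0.79801031, 0.9217105 ]), 'orientation': array([-0.02316054,  0.41812332,  0.9052794 , -0.07145415])}
knuckle 0.59 [411. 224.] [ 0.398 -0.215  0.123]
tube_low 0.65 [406. 222.] [ 0.411 -0.197  0.14 ]
boom_end 0.9 [359. 210.] [ 0.511 -0.061  0.266]
housing 0.94 [381. 193.] [ 0.473 -0.115  0.272]
pack_mid 0.88 [298. 341.] [0.605 0.094 0.036]
spool_mid 0.66 [306. 242.] [0.597 0.049 0.262]
flux_mid 0.89 [389. 355.] [0.425 0.147 0.098]
driver_mid 0.2 [390. 352.] [0.422 0.144 0.101]
```

View pics/scene0.png

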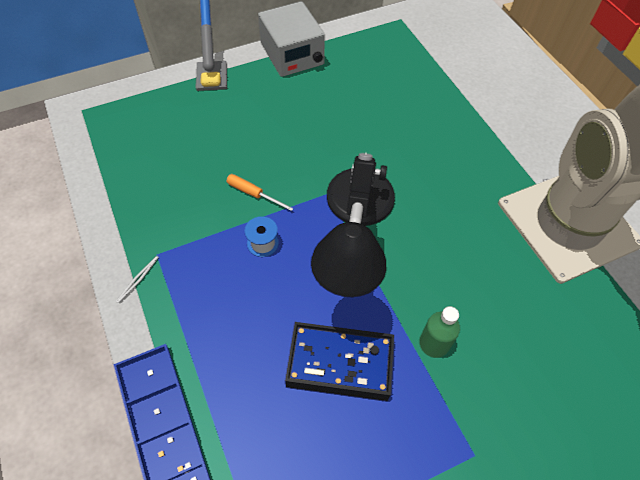

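View pics/side0.png

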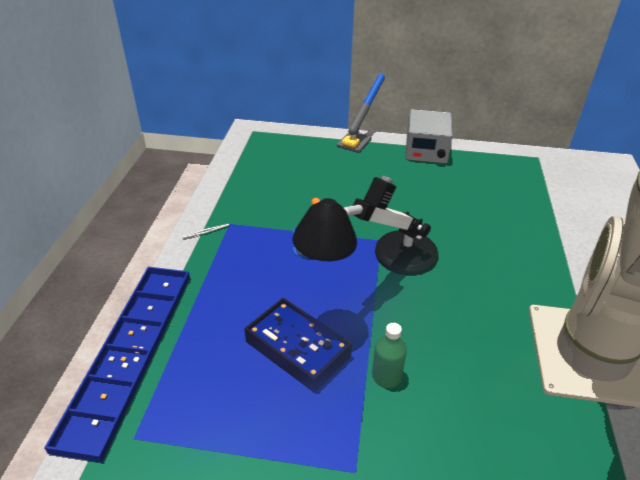

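Run:
```python
from h import *
K0=np.array([.4,-.22,.1])
P=[];C=[]
for c in ("scene","side"):
    z=np.load(c+'0.npz');cal=manip.get_calibration(c)
    m=np.ones((480,640),bool);p=cloud(cal,m,z['d']);col=z['im'][z['d']>0].astype(int)
    k=(abs(p[:,0]-.47)<.22)&(abs(p[:,1]+.1)<.25)&(p[:,2]>.008)&(p[:,2]<.4)
    p=p[k];col=col[k]
    bl=col.max(1)<60; br=(col.min(1)>110)&(np.ptp(col,axis=1)<40)
    foot=p[bl&(p[:,2]<.04)&(np.hypot(p[:,0]-.4,p[:,1]+.22)<.12)]
    if len(foot):
        (cx,cy),r=cv2.minEnclosingCircle(foot[:,:2].astype(np.float32)); print(c,'foot',cx,cy,r,foot[:,2].mean(),len(foot))
    t=p[br&(p[:,2]>.08)&(p[:,1]<0)]
    print(c,'bright',len(t)); 
    if len(t)>10:
        cen=np.median(t,0); u,s,v=np.linalg.svd(t-cen); print(cen,v[0],s, t.min(0),t.max(0))
    P.append(p)
    sh=p[bl&(p[:,2]>.14)&(np.hypot(p[:,0]-.56,p[:,1]-.01)<.1)]
    if len(sh): (cx,cy),r=cv2.minEnclosingCircle(sh[:,:2].astype(np.float32)); print('shade',cx,cy,r,sh[:,2].min(),sh[:,2].max())
    im=z['im'][:,:,::-1]
    x0,y0=(300,140) if c=='scene' else (285,165)
    cv2.imwrite(f'pics/{c}0c.png',cv2.resize(im[y0:y0+110,x0:x0+160],None,fx=4,fy=4,interpolation=cv2.INTER_CUBIC))
```

```text
scene foot 0.397259920835495 -0.2471594512462616 0.07798413187265396 0.021389083845068553 1840
scene bright 314
[ 0.51591308 -0.06903136  0.276175  ] [0.53443948 0.68712567 0.49217147] [1.63025587 0.57013145 0.13654377] [ 0.36802153 -0.26478485  0.10042227] [ 0.54268788 -0.03572006  0.2961046 ]
shade 0.556428074836731 -0.010657021775841713 0.08159764856100082 0.23808873510412343 0.3284274541538611
side foot 0.39712345600128174 -0.2429526448249817 0.0767965316772461 0.020251725623210245 1846
side bright 735
[ 0.45426471 -0.140902    0.19532551] [-0.46783131 -0.6428803  -0.60649714] [2.12270151 0.4651495  0.14770039] [ 0.37286267 -0.24121984  0.09712226] [ 0.53663167 -0.00988183  0.30019996]
shade 0.553276777267456 -0.007213156204670668 0.08214294910430908 0.23659747782353346 0.32731519948240695
```

View pics/side0c.png

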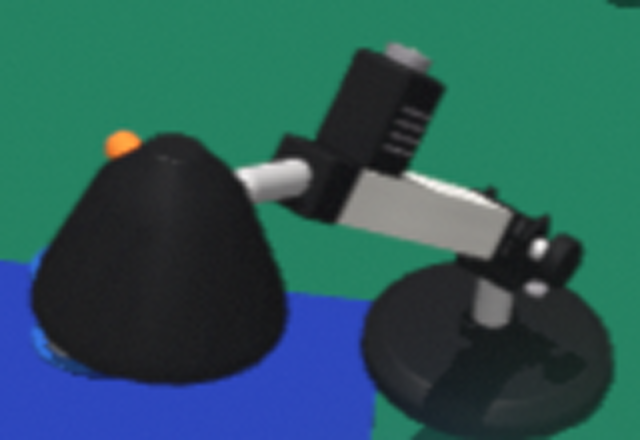

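Run:
```python
from h import *
z=np.load('side0.npz');cal=manip.get_calibration('side')
# quad of side face in crop coords
q=np.array([[368,180],[496,217],[484,248],[352,214]])/4+[285,165]
m=np.zeros((480,640),np.uint8);cv2.fillPoly(m,[q.round().astype(int)],1)
p=cloud(cal,m>0,z['d']);
n=None
for _ in range(3):
    c=p.mean(0);u,s,v=np.linalg.svd(p-c);r=(p-c)@v[2];p=p[abs(r)<max(2*r.std(),.0015)]
print(len(p),c,v,s)
n=v[2]; nh=n*np.sign(n[1]); print('normal',nh, 'az',np.degrees(np.arctan2(-nh[0],nh[1]))%180)
F=np.array([.397,-.244,.1]); S=np.array([.5545,-.0085])
az=np.arctan2(*(S-F[:2])[::-1]);print('az shade',np.degrees(az))
# edge pixels -> on plane: top & bottom edges of the side face
def onplane(px):
    o,d=ray(cal,px); return o+d*((c-o)@nh)/(d@nh)
for a in [(368,172),(505,209),(335,220),(488,259)]:
    print(a,onplane(np.array(a)/4+[285,165]).round(4))
```

```text
305 [ 0.44523318 -0.14969952  0.18283209] [[-0.44176766 -0.66088529 -0.60668934]
 [-0.34287361 -0.50053936  0.79492014]
 [-0.82902293  0.55918778 -0.00547803]] [0.86433986 0.10659091 0.01367294]
normal [-0.82902293  0.55918778 -0.00547803] az 55.999774078255946
az shade 56.225797762814395
(368, 172) [ 0.477  -0.102   0.2429]
(505, 209) [ 0.3992 -0.2184  0.139 ]
(335, 220) [ 0.4907 -0.0818  0.2259]
(488, 259) [ 0.405  -0.2101  0.1079]
```

```bash
cat >> h.py <<'E'
az,el=np.radians(56.1),np.radians(37.2)
xb=np.array([np.cos(az)*np.cos(el),np.sin(az)*np.cos(el),np.sin(el)])
yb=np.array([-np.sin(az),np.cos(az),0]); zb=np.cross(xb,yb)
SQ=np.array([.4547,-.1605,.1786])
RT=R.from_matrix(np.c_[xb,-yb,-zb])
def rel(p,r,p0=None,r0=None):
    o=manip.get_obs()
    p0=o['position'] if p0 is None else p0; r0=R.from_quat(o['ee_rot']) if r0 is None else r0
    print(np.round(r0.inv().apply(np.array(p)-p0)/.05,2), np.round(np.degrees((r0.inv()*r).as_rotvec())/8,2))
E
python3 - <<'E'
from h import *
o=manip.get_obs(); r0=R.from_quat(o['ee_rot'])
rel([.45,.36,.44],R.from_euler('z',-50,degrees=True)*r0)
rel([.45,.0,.46],R.from_euler('z',-90,degrees=True)*r0)
E
```

```text
[-6.75 -3.15 -3.89] [-0.   -0.    6.25]
[ -8.67 -10.09  -4.29] [-0.   -0.   11.25]
```

```bash
python3 -m pendant '[[-6.75,-3.15,-3.9,0,0,6.2,1],[-6.75,-3.15,-3.9,0,0,6.2,1],[-6.75,-3.15,-3.9,0,0,6.2,1],[-6.75,-3.15,-3.9,0,0,6.2,1],[-6.75,-3.15,-3.9,0,0,6.2,1],[-6.75,-3.15,-3.9,0,0,6.2,1],[-8.7,-10,-4.3,0,0,11.2,1],[-8.7,-10,-4.3,0,0,11.2,1],[-8.7,-10,-4.3,0,0,11.2,1],[-8.7,-10,-4.3,0,0,11.2,1]]' 40
python3 - <<'E'
from h import *
print(manip.get_obs()['joint_pos'])
rel([.42,-.15,.47],RT)
rel(SQ+.2*zb,RT)
E
```

```text
clock: 2.35
position: [0.4408, 0.1365, 0.4462]
ee_rot: [0.796, 0.606, 0.0, -0.0]
ft_force: [0.5, -0.8, 0.4]
grip_width: 1.001
grasp_force: 0.0
[-0.8480351  -0.08901695  0.41410437  1.50647939  0.03558297  1.71582023
 -0.69930039]
[-5.63  1.12 -0.48] [-0.75  4.6   2.23]
[-7.95  1.08  2.16] [-0.75  4.6   2.23]
```

```bash
python3 -m pendant '[[-5.6,1.1,-0.5,-0.75,4.6,2.2,1],[-5.6,1.1,-0.5,-0.75,4.6,2.2,1],[-5.6,1.1,-0.5,-0.75,4.6,2.2,1],[-5.6,1.1,-0.5,-0.75,4.6,2.2,1],[-5.6,1.1,-0.5,-0.75,4.6,2.2,1],[-7.95,1.1,2.1,-0.75,4.6,2.2,1],[-7.95,1.1,2.1,-0.75,4.6,2.2,1],[-7.95,1.1,2.1,-0.75,4.6,2.2,1],[-7.95,1.1,2.1,-0.75,4.6,2.2,1],[-7.95,1.1,2.1,-0.75,4.6,2.2,1]]'
python3 - <<'E'
from h import *
print(manip.get_obs()['joint_pos'])
rel(SQ+.2*zb,RT)
cal=manip.get_calibration('wrist');im,d=manip.camera('wrist');cv2.imwrite('pics/w1.png',im[:,:,::-1]);np.savez('w1.npz',im=im,d=d)
print(cal)
for t in ("knuckle","squeeze","button_tip","tube_low","boom_end","housing"):
    for q in manip.tip_of(t,'wrist')[:1]:
        u,v=q['pixel']; z=d[int(np.clip(v,0,479)),int(np.clip(u,0,639))]
        print(t,round(q['p'],2),np.round([u,v]),np.round(pt(cal,(u,v),z),3))
E
```

```text
clock: 3.6
position: [0.3872, -0.2552, 0.343]
ee_rot: [0.835, 0.448, 0.281, -0.148]
ft_force: [0.6, -0.3, 0.7]
grip_width: 1.002
grasp_force: 0.0
[-0.76375772 -0.49968335  1.33943033  1.7767377  -0.16235327  1.46098804
 -0.01766817]
[-0.14  0.06  0.02] [0.01 0.01 0.05]
{'fx': 337.96947748092254, 'fy': 337.96947748092254, 'cx': 317.8898500610214, 'cy': 235.57159940858935, 'xyz': array([ 0.38111312, -0.26296327,  0.49763187]), 'orientation': array([ 0.14743496, -0.04800884, -0.28520578,  0.94584129])}
knuckle 0.78 [321. 328.] [ 0.395 -0.252  0.116]
squeeze 0.85 [320. 214.] [ 0.45  -0.166  0.197]
button_tip 0.52 [340. 217.] [ 0.469 -0.175  0.182]
tube_low 0.77 [318. 305.] [ 0.405 -0.232  0.136]
boom_end 0.73 [321.  95.] [ 0.496 -0.097  0.26 ]
housing 0.64 [321. 140.] [ 0.461 -0.15   0.29 ]
```

View pics/w1.png

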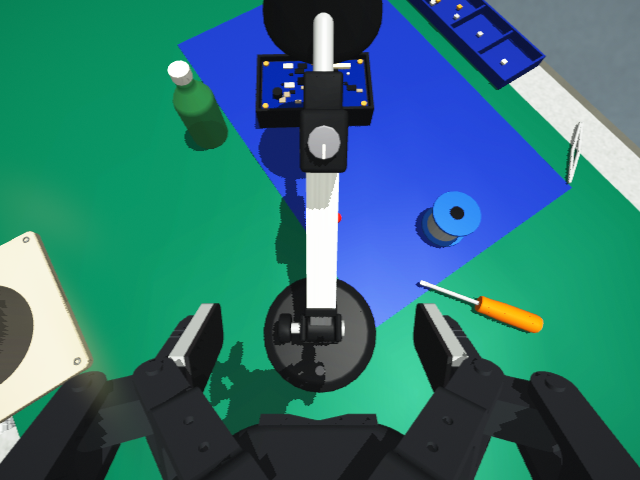

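Run:
```python
from h import *
z=np.load('w1.npz');im=z['im'].astype(int);cal=manip.get_calibration('wrist')
m=(im[...,0]>130)&(im[...,1]<70)&(im[...,2]<70); m[:,:300]=0;m[:,360:]=0
v,u=np.nonzero(m);print(len(u),u.mean(),v.mean(),u.min(),u.max(),v.min(),v.max())
c=cloud(cal,m,z['d']);print('depth pts in boom frame',np.round(np.c_[(c-SQ)@xb,(c-SQ)@yb,(c-SQ)@zb].mean(0),4))
o,d=ray(cal,(u.mean(),v.mean()));p=o+d*((SQ-o)@zb)/(d@zb);print('ray',(p-SQ)@xb,(p-SQ)@yb)
q=np.zeros((480,640),np.uint8);q[180:300,308:337]=1
c=cloud(cal,q>0,z['d']);L=np.c_[(c-SQ)@xb,(c-SQ)@yb,(c-SQ)@zb];k=abs(L[:,2]-.015)<.015;L=L[k]
for a in(-.06,-.03,0,.03):
  k=abs(L[:,0]-a)<.01; print(a,k.sum(),L[k][:,1].min(),L[k][:,1].max(),np.median(L[k][:,2]))
o=manip.get_obs();P=o['position']-SQ;print('tcp',P@xb,P@yb,P@zb)
```

```text
13 339.2307692307692 217.76923076923077 338 340 214 221
depth pts in boom frame [-0.0027 -0.0188  0.0059]
ray -0.004457150984764117 -0.019168959105363835
-0.06 500 -0.015654676079336346 0.01220189316351648 0.017828666747727366
-0.03 528 -0.015582299764769705 0.01217239528895684 0.017596993776439633
0 579 -0.015086457171597263 0.012155735376656934 0.01752527037818942
0.03 532 -0.014412652686115742 0.012122143705167154 0.017344048586485278
tcp 0.0067541118516299984 0.0032919004488484796 0.2008543449585016
```

```bash
python3 -m pendant '[[-0.2,0.1,1,0,0,0,1],[-0.2,0.1,1.8,0,0,0,1],[-0.2,0.1,2.5,0,0,0,1],[-0.2,0.1,3,0,0,0,1],[-0.2,0.1,3,0,0,0,1],[-0.2,0.1,3,0,0,0,1],[-0.2,0.1,3,0,0,0,1],[-0.2,0.1,3,0,0,0,1],[-0.2,0.1,3,0,0,0,1],[-0.2,0.1,3,0,0,0,1]]' 50
cat >> h.py <<'E'
SQ=SQ-.003*xb-.001*yb+.0025*zb
def st():
    o=manip.get_obs();P=o['position']-SQ;f=o['ft_force'];print('tcp mm',np.round([P@xb*1e3,P@yb*1e3,P@zb*1e3],1),'F',np.round([f@xb,f@yb,f@zb],1),'M',np.round(o['torque'],1),'j',np.round(o['joint_pos'],2),'grip',o['grip_width'],o['grasp_force'])
    rel(SQ-.005*zb,RT)
E
python3 -c "
from h import *
st()"
```

```text
clock: 5.2
position: [0.4231, -0.1739, 0.2288]
ee_rot: [0.838, 0.447, 0.281, -0.138]
ft_force: [0.0, 0.6, -0.9]
grip_width: 1.002
grasp_force: 0.0
tcp mm [10.5 19.8 54.8] F [-0.1  0.3 -1. ] M [-0.5  0.4 -0. ] j [-0.84 -0.5   1.34  2.04 -0.16  1.14 -0.04] grip 1.0023769961454267 0.0
[-0.2   0.37  1.21] [0.14 0.1  0.06]
```

```bash
cat > kin.py <<'E'
from h import *
import itertools
from scipy.optimize import least_squares
def fkr(q,s): 
    r=R.identity();out=[]
    for i in range(7): r=r*R.from_euler('y' if i%2 else 'z',s[i]*q[i]); out.append(r)
    return out
o=manip.get_obs()
D=[([-1.3226068,0.33285895,-0.06470274,1.46093163,0.02162446,1.34986796,-0.08850756],[0.1671008,0.60189434,0.24452861],[1.34970940e-01,9.90849321e-01,-6.82954500e-04,-5.00268001e-05]),
([-0.8480351,-0.08901695,0.41410437,1.50647939,0.03558297,1.71582023,-0.69930039],[0.4408,0.1365,0.4462],[.796,.606,0,0]),
([-0.76375772,-0.49968335,1.33943033,1.7767377,-0.16235327,1.46098804,-0.01766817],[0.3872,-0.2552,0.343],[.835,.448,.281,-.148]),
(o['joint_pos'],o['position'],o['ee_rot'])]
best=[]
for s in itertools.product([1,-1],repeat=7):
    # allow constant base & tool yaw
    for b in(0,np.pi/2,np.pi,-np.pi/2):
      E=[(R.from_euler('z',b)*fkr(q,s)[-1]).inv()*R.from_quat(e) for q,p,e in D]
      m=R.concatenate(E).mean(); best.append((max((m.inv()*e).magnitude() for e in E),s,b,m.as_rotvec()))
best.sort(key=lambda t:t[0])
for t in best[:6]: print(t)
E
python3 kin.py
```

```text
(0.000602001599682338, (-1, -1, -1, -1, -1, -1, -1), 3.141592653589793, array([-2.11147665e-04, -3.10638970e-04, -1.57060952e+00]))
(0.0006020015996824636, (-1, 1, -1, 1, -1, 1, -1), 0, array([ 3.10654825e-04, -2.11158442e-04,  1.57098311e+00]))
(0.19391073574751022, (-1, 1, -1, 1, 1, 1, -1), 0, array([-0.10837946,  0.09539787,  1.6113859 ]))
(0.19391073574751083, (-1, -1, -1, -1, 1, -1, -1), 3.141592653589793, array([ 0.09428363,  0.1071136 , -1.52543816]))
(0.34212218109050374, (-1, -1, -1, -1, 1, -1, -1), -1.5707963267948966, array([-0.20341576,  0.30583022, -0.0162751 ]))
(0.3421221810905041, (-1, 1, -1, 1, 1, 1, -1), 1.5707963267948966, array([-0.47525055, -0.3161017 ,  3.07284841]))
```

```bash
cat > ik.py <<'E'
from kin import *
s=(-1,1,-1,1,-1,1,-1); T=R.from_euler('z',np.pi/2)
def fk(q,L):
    r=fkr(q,s); d1,d3,d5,d7,a2,a3,a4,a5,a6=L; e=lambda x,z:np.array([x,0,z])
    p=e(0,d1)+r[0].apply(e(a2,0))+r[2].apply(e(a3,d3))+r[3].apply(e(a4,0))+r[4].apply(e(a5,d5))+r[5].apply(e(a6,0))+r[6].apply(e(0,d7))
    return p,r[6]*T
f=least_squares(lambda L:np.r_[np.concatenate([fk(q,L)[0]-p for q,p,_ in D]),.002*(L-[.33,.4,.4,.25,0,0,0,0,0])],[.33,.4,.4,.25,0,0,0,0,0])
L=f.x
if __name__=='__main__':
    print(L.round(4),[np.round(fk(q,L)[0]-p,4) for q,p,_ in D])
    lo=np.array([-2.6,-.5,-1.47,.16,-1.27,.06,-2.6]);hi=np.array([2.6,2.12,1.34,2.42,4.41,2.06,2.6])
    rng=np.random.default_rng(0); sol=[]
    for flip in(0,1):
      Rt=RT*R.from_euler('z',np.pi*flip)
      for k in range(40):
        def g(q):
            e=[]
            p,r=fk(q,L); e.append(np.r_[(p-(SQ-.005*zb+.04*xb))/.1,(Rt.inv()*r).as_rotvec()])
            return np.r_[e[0],.002*(q-(lo+hi)/2)/(hi-lo)]
        h=least_squares(g,rng.uniform(lo,hi),bounds=(lo,hi))
        r=np.linalg.norm(g(h.x)[:6])
        if r<.02: sol.append((round(r,4),flip,h.x.round(2),np.round(np.minimum(h.x-lo,hi-h.x).min(),2)))
    seen=[]
    for t in sol:
        if not any(u[1]==t[1] and np.allclose(u[2],t[2],atol=.15) for u in seen): seen.append(t);print(t)
E
python3 ik.py
```

```text
(0.000602001599682338, (-1, -1, -1, -1, -1, -1, -1), 3.141592653589793, array([-2.11147665e-04, -3.10638970e-04, -1.57060952e+00]))
(0.0006020015996824636, (-1, 1, -1, 1, -1, 1, -1), 0, array([ 3.10654825e-04, -2.11158442e-04,  1.57098311e+00]))
(0.19391073574751022, (-1, 1, -1, 1, 1, 1, -1), 0, array([-0.10837946,  0.09539787,  1.6113859 ]))
(0.19391073574751083, (-1, -1, -1, -1, 1, -1, -1), 3.141592653589793, array([ 0.09428363,  0.1071136 , -1.52543816]))
(0.34212218109050374, (-1, -1, -1, -1, 1, -1, -1), -1.5707963267948966, array([-0.20341576,  0.30583022, -0.0162751 ]))
(0.3421221810905041, (-1, 1, -1, 1, 1, 1, -1), 1.5707963267948966, array([-0.47525055, -0.3161017 ,  3.07284841]))
[-0.1841  0.2961  0.5676 -0.132   0.024  -0.0874 -1.5404  1.4215 -0.0051] [array([-0.0134,  0.003 ,  0.0022]), array([ 0.0008,  0.0044, -0.0114]), array([-0.0075, -0.0072,  0.0162]), array([ 0.0033,  0.0064, -0.0071])]
(np.float64(0.0), 0, array([-0.2 , -0.49,  0.99,  2.33, -0.26,  1.19,  0.23]), np.float64(0.01))
(np.float64(0.0047), 0, array([-1.66, -0.5 ,  1.34,  1.76,  0.08,  0.99, -0.84]), np.float64(0.0))
(np.float64(0.0), 0, array([ 1.46,  0.51, -1.45,  1.79, -0.07,  0.95, -0.45]), np.float64(0.02))
(np.float64(0.0047), 1, array([-1.66, -0.5 ,  1.34,  1.76,  0.08,  0.99,  2.3 ]), np.float64(0.0))
```

```bash
sed -i 's/^for t in best.*$//' kin.py
cat > ik.py <<'E'
from kin import *
s=(-1,1,-1,1,-1,1,-1); T=R.from_euler('z',np.pi/2)
lo=np.array([-2.6,-.5,-1.47,.16,-1.27,.06,-2.6]);hi=np.array([2.6,2.12,1.34,2.42,4.41,2.06,2.6])
def fk(q,L):
    r=fkr(q,s); L=L.reshape(8,3)
    return L[0]+sum(r[i].apply(L[i+1]) for i in range(7)),r[6]*T
# prior: z lengths, x offsets, y offsets
pr=np.zeros((8,3));pr[0,2]=.33;pr[3,2]=.38;pr[5,2]=.38;pr[7,2]=.27
w=np.ones((8,3))*.05; w[:,1]=.02; w[0,:2]=.002;w[7,:2]=.002;w[0,2]=w[3,2]=w[5,2]=w[7,2]=.1;w[[1,2,4,6],2]=.01
f=least_squares(lambda L:np.r_[np.concatenate([fk(q,L)[0]-p for q,p,_ in D])/.0005,((L.reshape(8,3)-pr)/w).ravel()],pr.ravel())
L=f.x
def ik(p,Rt,n=30,seed=0):
    rng=np.random.default_rng(seed); seen=[]
    for k in range(n):
        def g(q):
            a,r=fk(q,L); return np.r_[(a-p)/.1,(Rt.inv()*r).as_rotvec(),.01*(q-[0,.3,0,1.4,0,1,0])/(hi-lo)]
        h=least_squares(g,rng.uniform(lo,hi),bounds=(lo,hi)); r=np.linalg.norm(g(h.x)[:6])
        if r<.03 and not any(np.allclose(u,h.x,atol=.15) for u in seen): seen.append(h.x);print(round(r,4),h.x.round(2),'margin',np.minimum(h.x-lo,hi-h.x).min().round(2))
if __name__=='__main__':
    print(L.reshape(8,3).round(3),[np.round(fk(q,L)[0]-p,4) for q,p,_ in D])
    for fl in(0,1):
      for dx in(0,.08): print(fl,dx);ik(SQ-.005*zb+dx*xb,RT*R.from_euler('z',np.pi*fl))
E
python3 ik.py
```

```text
[[-0.     0.     0.257]
 [-0.003 -0.011 -0.001]
 [ 0.003 -0.011  0.001]
 [-0.004 -0.009  0.445]
 [-0.007 -0.009  0.001]
 [ 0.005 -0.003  0.489]
 [-0.003 -0.003  0.001]
 [-0.    -0.     0.326]] [array([-0., -0., -0.]), array([0., 0., 0.]), array([ 0.    ,  0.0001, -0.    ]), array([-0.    , -0.0001, -0.    ])]
0 0
0.0 [ 0.61  0.13  0.06  2.   -0.72  1.18  0.42] margin 0.42
0 0.08
0.0 [ 0.48  0.06  0.06  1.97 -0.72  1.18  0.25] margin 0.45
1 0
0.0001 [-0.25  0.18  1.01  2.04 -0.84  1.27 -2.6 ] margin 0.0
1 0.08
```

```bash
cat > sim.py <<'E'
from ik import *
vmax=.7*np.array([2.22,2.22,2.79,2.79,3.14,3.14,3.14])/8
def jac(q):
    J=np.zeros((6,7));p,r=fk(q,L)
    for i in range(7):
        d=np.zeros(7);d[i]=1e-5;a,b=fk(q+d,L);J[:3,i]=(a-p)/1e-5;J[3:,i]=(b*r.inv()).as_rotvec()/1e-5
    return J
def go(q,p,Rt,rows,sub=5,home=None,k=0.):
    for _ in range(rows):
        a,r=fk(q,L);dp=p-a;dr=(Rt*r.inv()).as_rotvec()
        dp*=min(1,.0625/max(1e-9,np.linalg.norm(dp)));dr*=min(1,np.radians(10.7)/max(1e-9,np.linalg.norm(dr)))
        ta=a+dp;tr=R.from_rotvec(dr)*r;q0=q
        for _ in range(sub):
            a,r=fk(q,L);e=np.r_[ta-a,(tr*r.inv()).as_rotvec()];J=jac(q)
            Ji=J.T@np.linalg.inv(J@J.T+1e-4*np.eye(6)); dq=Ji@e
            if home is not None: dq+=k*(np.eye(7)-Ji@J)@(home-q)
            q=np.clip(q+dq,lo,hi)
        q=q0+(q-q0)*min(1,1/np.max(abs(q-q0)/vmax))
    return q
if __name__=='__main__':
    q=np.array(D[0][0]);p0,r0=fk(q,L)
    for k in(0,.05):
        q=np.array(D[0][0])
        q1=go(q,p0+r0.apply(np.array([-6.75,-3.15,-3.9])*.05),r0*R.from_rotvec([0,0,np.radians(8*6.2)]),6,home=(lo+hi)/2,k=k)
        q1=go(q1,p0+r0.apply(np.array([-8.7,-10,-4.3])*.05),r0*R.from_rotvec([0,0,np.radians(8*11.2)]),4,home=(lo+hi)/2,k=k)
        print(k,q1.round(2),fk(q1,L)[0],'actual',np.round(D[1][0],2))
        q2=go(q1,np.array([.42,-.15,.47]),RT,5,home=(lo+hi)/2,k=k);q2=go(q2,SQ+.2*zb,RT,5,home=(lo+hi)/2,k=k);print(q2.round(2),np.round(D[2][0],2))
E
python3 sim.py
```

```text
0 [-0.85 -0.09  0.41  1.51  0.04  1.72 -0.7 ] [0.44098206 0.13859333 0.44560235] actual [-0.85 -0.09  0.41  1.51  0.04  1.72 -0.7 ]
[-0.79 -0.5   1.34  1.77 -0.15  1.46 -0.02] [-0.76 -0.5   1.34  1.78 -0.16  1.46 -0.02]
0.05 [-0.14 -0.04 -0.25  1.47 -0.01  1.71 -0.66] [0.44067231 0.13943829 0.44532209] actual [-0.85 -0.09  0.41  1.51  0.04  1.72 -0.7 ]
[ 0.44  0.05  0.5   1.74 -0.63  1.61  0.41] [-0.76 -0.5   1.34  1.78 -0.16  1.46 -0.02]
```

```bash
cat > plan.py <<'E'
from sim import *
q0=np.array(manip.get_obs()['joint_pos'])
down=lambda yaw:R.from_matrix(np.c_[[np.cos(yaw),np.sin(yaw),0],[np.sin(yaw),-np.cos(yaw),0],[0,0,-1]])
y_t=np.radians(56.1)
pol=lambda r,a,z:np.array([r*np.cos(np.radians(a)),r*np.sin(np.radians(a)),z])
def run(prm,verbose=False):
    a1,r1,r2,a2,z=prm; q=q0;P=[]
    up=fk(q,L)[0]+.16*zb
    for p,Rt,n in [(up,RT,3),(pol(r1,-20,.47),down(np.radians(56)),5),(pol(r1,a1,z),down(np.radians(76+a1)),8),(pol(r2,a1,z),down(np.radians(76+a1)),5),(pol(r2,a2,z),down(np.radians(76+a2)),9),(SQ+.25*zb,RT,9),(SQ-.005*zb,RT,5)]:
        q=go(q,p,Rt,n,sub=3);P.append((fk(q,L)[0].round(3),np.round(np.linalg.norm(fk(q,L)[0]-p),3),q.round(2)))
    a,r=fk(q,L);e=np.linalg.norm(a-(SQ-.005*zb))*10+(RT.inv()*r).magnitude()
    if verbose:
        for t in P:print(*t)
    return e,np.minimum(q-lo,hi-q).min(),q
if __name__=='__main__':
    res=[]
    for prm in itertools.product((10,35,60),(.45,.55),(.6,.72,.8),(-20,-40),(.45,)):
        res.append((run(prm),prm))
    res.sort(key=lambda t:(t[0][0]>.05,-t[0][1]))
    for t in res[:6]:print(t[1],round(t[0][0],3),t[0][1].round(2),t[0][2].round(2))
    run(res[0][1],True)
E
python3 plan.py
```

```text
(35, 0.45, 0.8, -20, 0.45) 0.0 0.4 [ 0.19  0.13  0.51  2.02 -0.77  1.21  0.47]
(10, 0.45, 0.8, -40, 0.45) 0.0 0.4 [ 0.18  0.13  0.53  2.02 -0.77  1.21  0.47]
(10, 0.45, 0.8, -20, 0.45) 0.0 0.39 [ 0.15  0.13  0.56  2.03 -0.77  1.22  0.47]
(10, 0.45, 0.72, -20, 0.45) 0.0 0.39 [ 0.11  0.13  0.6   2.03 -0.78  1.22  0.48]
(35, 0.45, 0.72, -20, 0.45) 0.0 0.39 [ 0.09  0.13  0.62  2.03 -0.78  1.22  0.48]
(10, 0.45, 0.72, -40, 0.45) 0.0 0.39 [ 0.08  0.14  0.63  2.03 -0.78  1.22  0.48]
[ 0.369 -0.254  0.356] 0.001 [-0.69 -0.5   1.28  1.78 -0.17  1.5  -0.02]
[ 0.423 -0.154  0.47 ] 0.0 [-0.54 -0.15  0.69  1.48  0.1   1.78 -0.43]
[0.369 0.258 0.45 ] 0.0 [-0.95 -0.1   0.21  1.51  0.02  1.72 -0.37]
[0.606 0.425 0.454] 0.06 [-0.77  0.69  0.31  0.53 -0.21  1.94 -0.24]
[ 0.721 -0.126  0.451] 0.151 [-0.08  0.67  0.54  0.6  -0.35  1.92 -0.36]
[ 0.369 -0.29   0.378] 0.0 [ 0.35  0.06  0.66  1.65 -0.63  1.72  0.42]
[ 0.455 -0.162  0.175] 0.0 [ 0.19  0.13  0.51  2.02 -0.77  1.21  0.47]
```

```bash
cat > plan2.py <<'E'
from plan import *
def run2(W,v=False):
    q=q0
    for p,Rt,n in W:
        q=go(q,p,Rt,n,sub=3)
        if v:print(fk(q,L)[0].round(3),np.round(np.linalg.norm(fk(q,L)[0]-p),3),q.round(2))
    return q
up=fk(q0,L)[0]+.16*zb
for p1,p2 in [((.45,-20),None),((.45,-20),(.6,-20)),((.45,0),None),((.45,0),(.65,0))]:
    W=[(up,RT,3),(pol(*p1,.47),down(np.radians(76+p1[1])),7)]
    if p2: W+=[(pol(*p2,.47),down(np.radians(76+p2[1])),4)]
    W+=[(SQ+.25*zb,RT,10),(SQ-.005*zb,RT,6),(SQ-.005*zb+.08*xb,RT,6)]
    print(p1,p2);run2(W,True)
E
python3 plan2.py
```

```text
(0.45, -20) None
[ 0.369 -0.254  0.356] 0.001 [-0.69 -0.5   1.28  1.78 -0.17  1.5  -0.02]
[ 0.423 -0.154  0.47 ] 0.0 [-0.54 -0.15  0.69  1.48  0.1   1.78 -0.43]
[ 0.395 -0.232  0.395] 0.065 [-0.7  -0.3   1.34  1.68 -0.34  1.6   0.17]
[ 0.455 -0.162  0.175] 0.0 [-0.47  0.31  1.3   2.04 -0.95  1.38  0.64]
[ 0.491 -0.109  0.223] 0.0 [-0.73  0.09  1.34  2.01 -0.78  1.25  0.33]
(0.45, -20) (0.6, -20)
[ 0.369 -0.254  0.356] 0.001 [-0.69 -0.5   1.28  1.78 -0.17  1.5  -0.02]
[ 0.423 -0.154  0.47 ] 0.0 [-0.54 -0.15  0.69  1.48  0.1   1.78 -0.43]
[ 0.564 -0.205  0.47 ] 0.0 [-0.33  0.35  0.9   1.1  -0.28  1.81 -0.12]
[ 0.369 -0.29   0.378] 0.0 [-0.04  0.08  1.1   1.66 -0.65  1.74  0.46]
[ 0.455 -0.162  0.175] 0.0 [-0.2   0.17  0.96  2.04 -0.83  1.26  0.53]
[ 0.491 -0.109  0.223] 0.0 [-0.35  0.04  0.92  2.   -0.74  1.21  0.29]
(0.45, 0) None
[ 0.369 -0.254  0.356] 0.001 [-0.69 -0.5   1.28  1.78 -0.17  1.5  -0.02]
[0.45 0.   0.47] 0.0 [-0.67 -0.12  0.51  1.48  0.06  1.77 -0.4 ]
[ 0.378 -0.274  0.386] 0.02 [-0.78 -0.5   1.34  1.67 -0.15  1.57 -0.01]
[ 0.471 -0.085  0.213] 0.087 [-1.05 -0.5   1.34  2.08 -0.15  1.01 -0.07]
[ 0.496 -0.078  0.237] 0.034 [-1.11 -0.5   1.34  2.02 -0.14  1.02 -0.2 ]
(0.45, 0) (0.65, 0)
[ 0.369 -0.254  0.356] 0.001 [-0.69 -0.5   1.28  1.78 -0.17  1.5  -0.02]
[0.45 0.   0.47] 0.0 [-0.67 -0.12  0.51  1.48  0.06  1.77 -0.4 ]
[0.65 0.   0.47] 0.0 [-0.45  0.45  0.67  0.93 -0.28  1.84 -0.15]
[ 0.369 -0.29   0.378] 0.0 [-0.01  0.08  1.06  1.66 -0.65  1.74  0.45]
[ 0.455 -0.162  0.175] 0.0 [-0.17  0.17  0.92  2.04 -0.82  1.26  0.52]
[ 0.491 -0.109  0.223] 0.0 [-0.31  0.04  0.88  2.   -0.74  1.21  0.28]
```

Run:
```python
from h import *
p=np.array([.4231,-.1739,.2288])
rel(p+.16*zb,RT)
c,s=np.cos(np.radians(56)),np.sin(np.radians(56))
dn=R.from_matrix(np.c_[[c,s,0],[s,-c,0],[0,0,-1]])
rel([.423,-.154,.47],dn)
rel([.63,-.23,.47],dn,np.array([.423,-.154,.47]),dn)
rel(SQ+.25*zb,RT,np.array([.423,-.154,.47]),dn)
```

```text
[-0.04  0.06 -3.2 ] [0.14 0.1  0.06]
[ 3.13 -0.13 -3.69] [ 0.15 -4.55  0.02]
[1.05 4.28 0.  ] [0. 0. 0.]
[-2.85  0.62  1.84] [ 0.    4.65 -0.01]
```

```bash
python3 -m pendant '[[0,0,-3.2,0.1,0.1,0,1],[0,0,-3.2,0.1,0.1,0,1],[0,0,-3.2,0.1,0.1,0,1],[3.1,-0.1,-3.7,0.1,-4.5,0,1],[3.1,-0.1,-3.7,0.1,-4.5,0,1],[3.1,-0.1,-3.7,0.1,-4.5,0,1],[3.1,-0.1,-3.7,0.1,-4.5,0,1],[3.1,-0.1,-3.7,0.1,-4.5,0,1],[3.1,-0.1,-3.7,0.1,-4.5,0,1],[3.1,-0.1,-3.7,0.1,-4.5,0,1]]' && python3 -m pendant '[[1.05,4.3,0,0,0,0,1],[1.05,4.3,0,0,0,0,1],[1.05,4.3,0,0,0,0,1],[1.05,4.3,0,0,0,0,1],[1.05,4.3,0,0,0,0,1],[-2.85,0.6,1.8,0,4.65,0,1],[-2.85,0.6,1.8,0,4.65,0,1],[-2.85,0.6,1.8,0,4.65,0,1],[-2.85,0.6,1.8,0,4.65,0,1],[-2.85,0.6,1.8,0,4.65,0,1]]'
python3 - <<'E'
from h import *
st();rel(SQ+.2*zb,RT)
E
```

```text
clock: 6.45
position: [0.4226, -0.1572, 0.4696]
ee_rot: [0.883, 0.469, 0.006, 0.001]
ft_force: [-0.2, 0.2, -0.0]
grip_width: 1.003
grasp_force: 0.0
clock: 7.7
position: [0.3647, -0.2921, 0.3783]
ee_rot: [0.836, 0.443, 0.289, -0.148]
ft_force: [0.6, 0.4, 0.3]
grip_width: 1.004
grasp_force: 0.0
tcp mm [ -3.2   2.3 252.9] F [ 0.7 -0.3 -0.2] M [-0.6  0.4  0. ] j [ 0.08  0.07  0.97  1.67 -0.65  1.72  0.45] grip 1.0041452903946178 0.0
[ 0.   -0.01  5.16] [ 0.08 -0.09 -0.01]
[0.05 0.03 1.06] [ 0.08 -0.09 -0.01]
```

```bash
python3 -m pendant '[[0,0,1,0.1,-0.1,0,1],[0,0,2,0.1,-0.1,0,1],[0,0,3,0.1,-0.1,0,1],[0,0,3.6,0.1,-0.1,0,1],[0,0,4.1,0.1,-0.1,0,1],[0,0,4.5,0.1,-0.1,0,1],[0,0,4.8,0.1,-0.1,0,1],[0,0,5.05,0.1,-0.1,0,1],[0,0,5.15,0.1,-0.1,0,1],[0,0,5.15,0.1,-0.1,0,1]]'
python3 - <<'E'
from h import *
st()
cal=manip.get_calibration('wrist');im,d=manip.camera('wrist');cv2.imwrite('pics/w2.png',im[:,:,::-1])
E
```

```text
clock: 8.95
position: [0.4585, -0.1613, 0.1747]
ee_rot: [0.836, 0.449, 0.277, -0.151]
ft_force: [0.9, 0.3, -0.2]
grip_width: 1.001
grasp_force: 0.0
tcp mm [ 1.8 -2.6 -6.5] F [ 0.5 -0.5 -0.6] M [-0.5  0.4 -0. ] j [-0.09  0.17  0.81  2.03 -0.81  1.24  0.51] grip 1.0013710269382388 0.0
[-0.04 -0.05 -0.03] [-0.06  0.05  0.03]
```

View pics/w2.png

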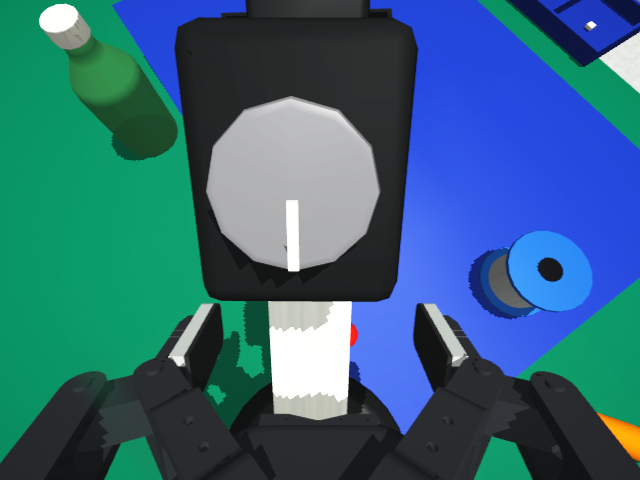

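```bash
python3 -m pendant '[[-0.02,-0.05,0,-0.06,0.05,0,1],[-0.04,-0.05,0,-0.06,0.05,0,0.4],[-0.04,-0.05,0,-0.06,0.05,0,0],[-0.04,-0.05,0,-0.06,0.05,0,-1],[-0.04,-0.05,0,-0.06,0.05,0,-1],[-0.04,-0.05,0,-0.06,0.05,0,-1],[-0.04,-0.05,0,-0.06,0.05,0,-1],[-0.04,-0.05,0,-0.06,0.05,0,-1],[-0.04,-0.05,0,-0.06,0.05,0,-1],[-0.04,-0.05,0,-0.06,0.05,0,-1]]' 50
python3 - <<'E'
from h import *
st()
E
```

```text
clock: 10.25
position: [0.4551, -0.1612, 0.174]
ee_rot: [0.835, 0.447, 0.282, -0.15]
ft_force: [-6.8, -0.1, 7.5]
grip_width: 0.341
grasp_force: 49.9
tcp mm [-0.1  0.3 -6. ] F [1.4 5.6 8.3] M [0.1 1.  0.6] j [-0.08  0.16  0.81  2.04 -0.82  1.23  0.52] grip 0.34120079731849745 49.89636814920232
[ 0.    0.01 -0.02] [-0.   -0.01  0.03]
```

```bash
python3 -m pendant '[[0.04,0,0,0,0,0,-1],[0.1,0,0,0,0,0,-1],[0.16,0,0,0,0,0,-1],[0.22,0,0,0,0,0,-1],[0.28,0,0,0,0,0,-1],[0.34,0,0,0,0,0,-1],[0.4,0,0,0,0,0,-1],[0.46,0,0,0,0,0,-1],[0.5,0,0,0,0,0,-1],[0.52,0,0,0,0,0,-1]]' 50
python3 - <<'E'
from h import *
st()
E
```

```text
clock: 11.5
position: [0.4655, -0.1456, 0.1881]
ee_rot: [0.837, 0.446, 0.28, -0.149]
ft_force: [-6.9, -7.6, -3.3]
grip_width: 0.344
grasp_force: 49.7
tcp mm [23.4  0.4 -6. ] F [-10.1   1.5   3.5] M [-1.8  1.8  0.3] j [-0.12  0.12  0.8   2.04 -0.79  1.21  0.44] grip 0.3438587961549302 49.741807356476784
[-0.47  0.01 -0.02] [0.   0.02 0.01]
```

```bash
python3 -m pendant '[[0.02,0,0,0,0,0,-1],[0.04,0,0,0,0,0,-1],[0.06,0,0,0,0,0,-1],[0.08,0,0,0,0,0,-1],[0.1,0,0,0,0,0,-1],[0.12,0,0,0,0,0,-1],[0.14,0,0,0,0,0,-1],[0.16,0,0,0,0,0,-1],[0.18,0,0,0,0,0,-1],[0.2,0,0,0,0,0,-1]]' 50
python3 - <<'E'
from h import *
st()
E
```

```text
clock: 12.75
position: [0.4704, -0.1381, 0.1948]
ee_rot: [0.836, 0.447, 0.281, -0.149]
ft_force: [-6.8, -4.5, 1.1]
grip_width: 0.345
grasp_force: 49.9
tcp mm [34.6  0.4 -6.1] F [-5.4  3.2  5.4] M [-1.2  1.5  0.3] j [-0.14  0.1   0.79  2.03 -0.78  1.21  0.41] grip 0.3448966318817234 49.86595012829639
[-0.69  0.01 -0.02] [0.   0.01 0.02]
```

```bash
python3 -m pendant '[[0.02,0,0,0,0,0,-1],[0.04,0,0,0,0,0,-1],[0.06,0,0,0,0,0,-1],[0.08,0,0,0,0,0,-1],[0.1,0,0,0,0,0,-1],[0.12,0,0,0,0,0,-1],[0.14,0,0,0,0,0,-1],[0.16,0,0,0,0,0,-1],[0.16,0,0,0,0,0,-1],[0.16,0,0,0,0,0,-1]]' 50
python3 - <<'E'
from h import *
st()
E
```

```text
clock: 14.0
position: [0.4721, -0.1357, 0.1971]
ee_rot: [0.838, 0.446, 0.279, -0.148]
ft_force: [-10.8, -15.6, -13.1]
grip_width: 0.342
grasp_force: 49.2
tcp mm [38.3  0.4 -6.1] F [-23.    0.2   1. ] M [-4.1  2.6  0.4] j [-0.15  0.09  0.78  2.03 -0.77  1.2   0.39] grip 0.34243217846345303 49.17856061831117
[-0.77  0.01 -0.02] [ 0.01  0.05 -0.01]
```

```bash
python3 -m pendant '[[-0.1,0,0,0,0,0,-1],[-0.1,0,0,0,0,0,0.5],[-0.1,0,0,0,0,0,0.8],[-0.1,0,0,0,0,0,0.8],[-0.3,0,0,0,0,0,0.8],[-0.6,0,0,0,0,0,0.8],[-0.88,0,0,0,0,0,0.8],[-0.88,0,0,0,0,0,0.8],[-0.88,0,0,0,0,0,0.8],[-0.88,0,0,0,0,0,0.8]]' 50
python3 - <<'E'
from h import *
st()
cal=manip.get_calibration('wrist');im,d=manip.camera('wrist');cv2.imwrite('pics/w3.png',im[:,:,::-1])
E
```

```text
clock: 15.25
position: [0.4558, -0.1608, 0.1738]
ee_rot: [0.835, 0.447, 0.282, -0.149]
ft_force: [-0.7, -0.1, -0.4]
grip_width: 0.897
grasp_force: 0.0
tcp mm [ 0.4 -0.1 -6.6] F [-0.6  0.5 -0. ] M [-0.5  0.3 -0. ] j [-0.08  0.16  0.81  2.04 -0.82  1.23  0.52] grip 0.8974980150133264 0.0
[-0.01 -0.   -0.03] [ 0.   -0.    0.03]
```

View pics/w3.png

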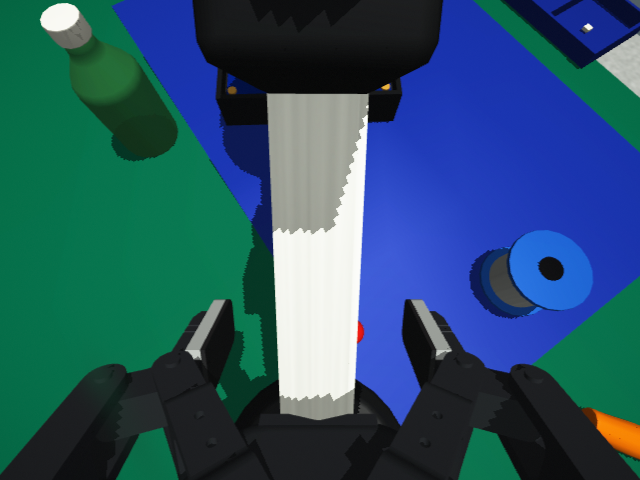

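The button is out again at (360,332), level with the pads, and the tube is drawn out about 37 mm, so the middle hole has clicked. I'll squeeze again.

```bash
python3 -m pendant '[[0,0,0,0,0,0,0],[0,0,0,0,0,0,-1],[0,0,0,0,0,0,-1],[0,0,0,0,0,0,-1],[0,0,0,0,0,0,-1],[0,0,0,0,0,0,-1],[0,0,0,0,0,0,-1],[0,0,0,0,0,0,-1],[0.03,0,0,0,0,0,-1],[0.06,0,0,0,0,0,-1]]' 50
python3 - <<'E'
from h import *
st()
E
```

```text
clock: 16.55
position: [0.4554, -0.1607, 0.1744]
ee_rot: [0.836, 0.447, 0.281, -0.149]
ft_force: [-7.8, -7.5, -2.7]
grip_width: 0.347
grasp_force: 49.5
tcp mm [ 0.6  0.3 -6. ] F [-10.    2.3   4.3] M [-1.8  1.6  0.6] j [-0.09  0.15  0.81  2.04 -0.81  1.23  0.51] grip 0.3466527372443384 49.52266987413168
[-0.01  0.01 -0.02] [0.   0.02 0.01]
```

```bash
python3 -m pendant '[[0.04,0,0,0,0,0,-1],[0.1,0,0,0,0,0,-1],[0.16,0,0,0,0,0,-1],[0.22,0,0,0,0,0,-1],[0.28,0,0,0,0,0,-1],[0.34,0,0,0,0,0,-1],[0.4,0,0,0,0,0,-1],[0.46,0,0,0,0,0,-1],[0.5,0,0,0,0,0,-1],[0.52,0,0,0,0,0,-1]]' 50
python3 - <<'E'
from h import *
st()
E
```

```text
clock: 17.8
position: [0.4668, -0.1436, 0.1899]
ee_rot: [0.837, 0.446, 0.28, -0.149]
ft_force: [-6.9, -7.5, -3.0]
grip_width: 0.342
grasp_force: 49.8
tcp mm [26.4  0.4 -6.1] F [-9.9  1.5  3.7] M [-1.9  1.7  0.3] j [-0.13  0.11  0.79  2.04 -0.79  1.21  0.43] grip 0.3416770678688718 49.75001409184188
[-0.53  0.01 -0.02] [0.   0.02 0.01]
```

```bash
python3 -m pendant '[[0.02,0,0,0,0,0,-1],[0.04,0,0,0,0,0,-1],[0.06,0,0,0,0,0,-1],[0.08,0,0,0,0,0,-1],[0.1,0,0,0,0,0,-1],[0.12,0,0,0,0,0,-1],[0.14,0,0,0,0,0,-1],[0.16,0,0,0,0,0,-1],[0.18,0,0,0,0,0,-1],[0.18,0,0,0,0,0,-1]]' 50
python3 - <<'E'
from h import *
st()
E
```

```text
clock: 19.05
position: [0.4709, -0.1374, 0.1955]
ee_rot: [0.836, 0.446, 0.281, -0.149]
ft_force: [-6.6, -7.2, -2.2]
grip_width: 0.344
grasp_force: 49.7
tcp mm [35.7  0.4 -6.1] F [-9.   1.5  4.1] M [-1.6  1.5  0.2] j [-0.14  0.1   0.79  2.03 -0.78  1.21  0.41] grip 0.3437780439852486 49.72547498065978
[-0.71  0.01 -0.02] [0.   0.02 0.01]
```

```bash
python3 -m pendant '[[0.02,0,0,0,0,0,-1],[0.04,0,0,0,0,0,-1],[0.06,0,0,0,0,0,-1],[0.08,0,0,0,0,0,-1],[0.1,0,0,0,0,0,-1],[0.12,0,0,0,0,0,-1],[0.14,0,0,0,0,0,-1],[0.16,0,0,0,0,0,-1],[0.16,0,0,0,0,0,-1],[0.16,0,0,0,0,0,-1]]' 50
python3 - <<'E'
from h import *
st()
E
```

```text
clock: 20.3
position: [0.4747, -0.1317, 0.2006]
ee_rot: [0.836, 0.447, 0.281, -0.149]
ft_force: [-6.0, -5.0, -0.0]
grip_width: 0.345
grasp_force: 49.7
tcp mm [44.2  0.4 -6.2] F [-6.   2.2  4.5] M [-1.3  1.4  0.2] j [-0.15  0.09  0.78  2.03 -0.77  1.2   0.38] grip 0.34485652166522474 49.67951744562015
[-0.88  0.01 -0.02] [0.   0.01 0.01]
```

```bash
python3 -m pendant '[[0.02,0,0,0,0,0,-1],[0.04,0,0,0,0,0,-1],[0.06,0,0,0,0,0,-1],[0.08,0,0,0,0,0,-1],[0.1,0,0,0,0,0,-1],[0.12,0,0,0,0,0,-1],[0.14,0,0,0,0,0,-1],[0.15,0,0,0,0,0,-1],[0.15,0,0,0,0,0,-1],[0.15,0,0,0,0,0,-1]]' 50
python3 - <<'E'
from h import *
st()
E
```

```text
clock: 21.55
position: [0.4761, -0.1297, 0.2025]
ee_rot: [0.838, 0.446, 0.278, -0.148]
ft_force: [-9.6, -17.0, -14.7]
grip_width: 0.347
grasp_force: 49.2
tcp mm [47.3  0.4 -6.1] F [-24.4  -1.5   0. ] M [-4.4  2.6  0.4] j [-0.16  0.08  0.78  2.03 -0.76  1.2   0.36] grip 0.34706091965521757 49.219060353934765
[-0.95  0.01 -0.02] [ 0.01  0.06 -0.01]
```

```bash
python3 -m pendant '[[-0.1,0,0,0,0,0,-1],[-0.1,0,0,0,0,0,0.5],[-0.1,0,0,0,0,0,0.9],[-0.1,0,0,0,0,0,0.9],[-0.3,0,0,0,0,0,0.9],[-0.6,0,-0.3,0,0,0,0.9],[-0.8,0,-1,0,0,0,0.9],[-0.8,0,-1.6,0,0,0,0.9],[-0.8,0,-2,0,0,0,0.9],[-0.8,0,-2,0,0,0,0.9]]' 50
python3 - <<'E'
from h import *
st()
cal=manip.get_calibration('wrist');im,d=manip.camera('wrist');cv2.imwrite('pics/w4.png',im[:,:,::-1])
im,d=manip.camera('side');cv2.imwrite('pics/s4.png',im[:,:,::-1])
E
```

```text
clock: 22.8
position: [0.4275, -0.2037, 0.2621]
ee_rot: [0.836, 0.447, 0.283, -0.148]
ft_force: [-0.2, -0.6, 0.7]
grip_width: 0.953
grasp_force: 0.0
tcp mm [12.8 -0.5 94.9] F [-0.1 -0.2  0.9] M [-0.5  0.3 -0. ] j [-0.06  0.05  0.86  1.92 -0.68  1.4   0.41] grip 0.9531569338910978 0.0
[-0.26 -0.02  2.  ] [ 0.02 -0.    0.02]
```

View pics/w4.png

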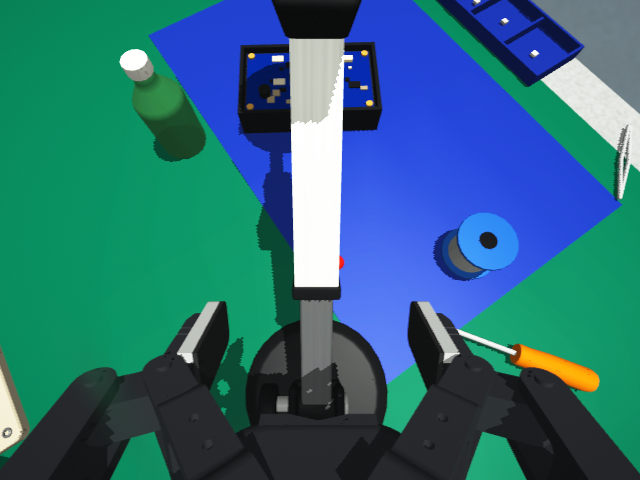

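View pics/s4.png

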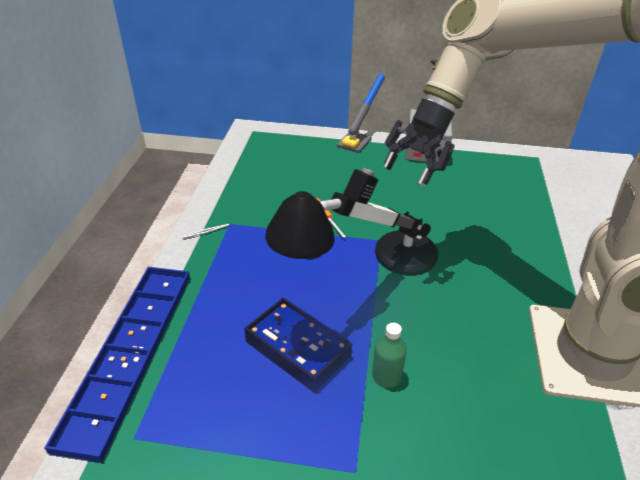

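The red button is fully out at (341,262), just above the tube's lower end. The gripper is clear and the things on the bench haven't moved.

```bash
python3 -c "
from workcell import manip
print(manip.hand_in())"
```

```text
the job is handed in; nothing more can be done
None
```

The boom is lengthened by two holes: the tube stopped with a clear rise in force at the middle hole (about 37 mm out) and again at the last (about 84 mm). The button looks fully out, the gripper has let go and is clear, and I handed the job in at about 23 s on the robot's clock.

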